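# Set the six-sided tea timer and start it

## Robot

A 6-joint arm with a two-finger parallel gripper is mounted at the origin on the work surface; the furniture and walls round the work are solid. World frame = base frame: x ahead of the robot, y to its left, z up, the work surface at z = 0. Lengths are in m, angles in rad, forces in N, time in s.
With the tool pointing down it reaches from about 0.325 to 1 m from the base axis. Payload 5.1 kg.
Tool frame: the origin (TCP) lies on the centre line of the jaws, within the pads' length; the fingertips stand 19 mm ahead of it and the grasp point (between the pads) is the TCP (ctrl.tip_extent is the z of the fingertips in the tool frame, in m); z points along the fingers, y is the line along which they close (so a half turn about z gives the same grasp; the last joint's range is limited). The gripper opens to 85 mm and grips with 20 to 120 N. Pads are 22 mm wide; open, the fingers measure 114 mm over their backs; the gripper's body (76 mm by 85 mm) begins 54 mm behind the grasp point. The pads swing forward as they close: fully open they stand 13 mm farther back than shut.
Start: joints at [-1.27, 0.124, 1.65, -0, 1.367, -0.083], TCP at [0.243, -0.603, 0.25] pointing down, gripper open.
Joint ranges: [-2.61, 2.61], [-1.02, 2.33], [0.03, 2.71], [-1.35, 4.49], [0.32, 2.68], [-2.91, 2.91]. Speed limits (rad/s): [2.57, 2.57, 3.14, 3.14, 3.14, 3.14].

## Interface

Orientations are given as a unit quaternion [w, x, y, z].
In Python, from station import ctrl, hand, imaging, job, models gives the robot as it stands. The module is installed in compiled form; this text tells all that it offers. Calls block until the motion is done:
- ctrl.goto(position, orientation): joint-space move of the TCP to a pose.
- ctrl.servo_line(position, frame=None, rate=0.15): straight line of the TCP; frame=None keeps the orientation; rate is the mean speed in m/s.
- ctrl.move_joints(angles): joint-space move.
- hand.gripper_to(opening): finger opening in m; the grip force is fixed at half the most; returns when the fingers have stopped.
- ctrl.sleep(seconds).
- ctrl.inverse_kinematics(position, orientation): joint angles nearest the present ones, or None.
- imaging.camera(name): name is "side" or "top" or "wrist"; returns a dict with "pixels" (480x640x3 uint8, blue, green, red), "fx", "fy", "cx", "cy" (pixels), "rvec" (rotation vector, rad) and "tvec" (3), from world to camera coordinates, as OpenCV has them. Camera axes: x right, y down, z forward; pixel columns grow to the right and rows downward; lengths in m; the calibration is good to about 2 mm. A picture is of the moment at which its call begins. There is no depth.
A pose or a line that the arm cannot do raises ctrl.IKError and nothing moves.
- job.close_job(): hands the job in; it is judged then, once.
Trained networks look in a picture, given as the dict that the camera call returned (one of the last four; its "shot" number tells which), for a name from the list of things; names that differ only in an ending like _2 or _b are one class to them, and where a whole thing is asked for, a point or a joint stands for the part that bears it (a point fixed in the world has none). Each returns a list of dicts, best first, with "p" (0 to 1); they miss things now and then, are a little off and sometimes report something else, mostly with a low value. They report only what shows in the picture. A call takes as long as a camera call.
- models.spot_in(picture, thing): "rect" ([left, top, right, bottom] in pixels, round what is visible of it).
- models.trace(picture, thing): "mask" (480x640 bool, what is visible of it) and "rect" ([left, top, right, bottom] in pixels, round what is visible of it).
- models.spot_point(picture, thing): "centre" ([column, row] in pixels: a listed point, or the origin of a listed thing).
Readings, each from a call of its own:
- ctrl.read_clock(): time.
- ctrl.read_joint_pos(): joint angles.
- ctrl.read_qvel(): joint speeds.
- ctrl.read_effort(): joint torques, N m.
- ctrl.read_position(): TCP position.
- ctrl.read_ee_rot(): TCP orientation.
- ctrl.read_ft_force(): force on the tool from outside, world axes, zero at the start.
- ctrl.read_wrist_torque(): the same for the moment, N m.
- ctrl.read_grip_width(): finger opening in m.
- ctrl.read_grip_force(): force on a finger pad.
Only numpy, scipy, OpenCV 4.12 (cv2) and the standard library are available. Lean on these libraries where they do the work, as an engineer would, in place of code of your own. Each camera call takes 0.05 s, during which the arm holds its last target. There are 200 camera calls.

## Task

The tea is ready to brew: without picking up the six-sided timer, tip it over, flat by flat, until its green face with three dots lies on top. Push it, green face up, straight and fully home into its charging dock, then press the dock's orange start key all the way down and let go. Leave the cup and saucer, the spice jar and the two shakers where they stand.

Things in the scene. Friction and masses are not known exactly. Their poses are not given: they have to be found in the camera images.
- tea_timer: Kitchen timer: hexagonal bar lying on a flat, dark end caps, coloured panel with white dots on each of its 6 long faces. 76 mm across flats (its height), 88 mm across edges, sides 44 mm, 90 mm long, 0.15 to 0.3 kg, too big to grip. Origin at its centre, 38 mm up; y along its length, z out of the green face (up when set). One flat moves it 44 mm. Friction on the worktop 0.5 to 0.7.
- green_face (a point): Centre of the timer's green face, 38.1 mm from its centre; 76 mm up when on top. It starts low on the side away from the dock, grey on top. Tipped towards the dock, the top faces come in the order grey (5 dots), blue (4), green (3), orange (2), yellow (1), red (6): two flats bring green up.
- timer_end (a point): Centre of the timer's end at +y, 45 mm from its centre. How it tips: about its bottom edge on the far side; past 30 degrees it drops onto the next flat by itself. A fingertip high on the upper sloping face of the near side tips it if it rises along the arc about that edge. Pushed level at the edge that sticks out at half height it slides and does not tip.
- dock: Blue-grey dock fixed to the worktop, open in front: housing 128 mm wide, 58 deep, 52 high, and two cheeks 34 mm high, 97 mm apart, their flared ends 119 mm apart. Origin on the worktop under the centre of the fully docked timer; x from the mouth to the housing (the way in), y along the docked timer, z up. The timer starts in front of it (at -x), square to it within 0.08 rad.
- dock_stop (a point): Point on the front of the dock's housing, 44.5 mm from the dock's origin along the dock's x and 38 mm up: the timer's far edge stops here. The cheeks' flared ends reach 11 mm in front of the dock's origin (straight from 10 mm behind it); the docked timer's near edge lies 44 mm in front of it, outside the mouth.
- start_key_top (a point): Centre of the top of the round orange start key (26 mm across) on the dock's housing, 73.5 mm behind the dock's origin and about 73 mm above the worktop; pressed straight down.
- start_key (a joint): How far the start key is pressed: 0 up, 0.005 m fully down; a spring of about 1 N at the top and 4 N at the bottom returns it.
- saucer: Dark stoneware saucer, 245 mm wide, 20 mm high, left of the work; origin at the centre of its underside. Leave it alone.
- cup: Wide dark stoneware cup, 173 mm wide, 86 mm high, standing on the saucer; origin at the centre of its underside. Leave it alone.
- spice_jar: Spice jar with yellow lid, 42 mm wide, 96 mm high, at the back left; origin at the centre of its underside. Leave it alone.
- salt_shaker: Glass shaker with grey top, 44 mm wide, 90 mm high, at the right; origin at the centre of its underside. Leave it alone.
- pepper_shaker: Glass shaker with grey top, 44 mm wide, 90 mm high, at the right; origin at the centre of its underside. Leave it alone.

How it is judged:
By the outcome, as a careful person would: the job done as asked, in the order asked, and still so for the second after the job is handed in, with the robot touching nothing.
It also fails if it takes over 51 s, if anything falls off the work surface, if the arm or the gripper's body presses on something with over 40 N, if the wrist force passes 120 N, or if a joint passes its speed limit or range.

## Working session

There is one attempt and no reset: what is moved stays moved. The work goes in short steps, each a Python script; the robot and the scene stay as the last script left them, time stands still between calls to the robot, and variables do not carry over. Pictures are saved under pics/ and viewed, at most 11 in all, crops included, and the job is handed in when it is done.

```bash
mkdir -p pics; cat > h.py <<'E'
import numpy as np, cv2
from station import ctrl, hand, imaging, job, models
def ray(p,uv):
    K=np.array([[p["fx"],0,p["cx"]],[0,p["fy"],p["cy"]],[0,0,1.]])
    R=cv2.Rodrigues(np.array(p["rvec"],float))[0]; t=np.array(p["tvec"],float).ravel()
    d=R.T@np.linalg.inv(K)@np.array([uv[0],uv[1],1.]); return -R.T@t,d
def at_z(p,uv,z):
    o,d=ray(p,uv); return o+d*(z-o[2])/d[2]
def proj(p,X):
    K=np.array([[p["fx"],0,p["cx"]],[0,p["fy"],p["cy"]],[0,0,1.]])
    return cv2.projectPoints(np.array(X,float).reshape(-1,3),np.array(p["rvec"],float),np.array(p["tvec"],float),K,None)[0].reshape(-1,2)
E
python3 - <<'E'
from h import *
for n in ("top","side"):
    p=imaging.camera(n); cv2.imwrite(f"pics/{n}0.png",p["pixels"])
    print(n,"cam at",ray(p,(320,240))[0].round(3))
    for t,z in (("tea_timer",.038),("green_face",.02),("timer_end",.038),("dock",0),("dock_stop",.038),("start_key_top",.073),("cup",0.02),("spice_jar",0),("salt_shaker",0),("pepper_shaker",0)):
        for r in models.spot_point(p,t)[:1]: print(t,round(r["p"],2),np.round(r["centre"],1),at_z(p,r["centre"],z).round(4))
print(ctrl.read_clock(),ctrl.read_ee_rot(),ctrl.tip_extent)
E
```

```text
top cam at [0.421 0.052 1.41 ]
tea_timer 0.79 [351.  286.3] [ 0.4439 -0.0545  0.038 ]
green_face 0.6 [340.8 298.2] [ 0.4168 -0.0324  0.02  ]
timer_end 0.8 [329.8 280.9] [ 0.4559 -0.0061  0.038 ]
dock_stop 0.81 [366.9 199.2] [ 0.6453 -0.0915  0.038 ]
start_key_top 0.44 [372.1 183.7] [ 0.6752 -0.0997  0.073 ]
cup 0.56 [147.8 272.9] [0.4719 0.4123 0.02  ]
spice_jar 0.97 [208.4 169.3] [0.7201 0.2828 0.    ]
salt_shaker 0.6 [456.3 214.4] [ 0.6168 -0.3088  0.    ]
pepper_shaker 0.91 [462.  240.2] [ 0.5552 -0.3212  0.    ]
side cam at [0.104 0.864 0.524]
tea_timer 0.71 [383.4 262.9] [ 0.4416 -0.0458  0.038 ]
green_face 0.68 [393.4 277.1] [ 0.4044 -0.0215  0.02  ]
timer_end 0.8 [371.6 268.3] [ 0.4551 -0.0043  0.038 ]
dock 0.87 [330.7 256.1] [ 0.6082 -0.0805  0.    ]
dock_stop 0.9 [319.  238.9] [ 0.6512 -0.0903  0.038 ]
start_key_top 0.47 [316.6 223.2] [ 0.6719 -0.112   0.073 ]
cup 0.63 [258.2 379.4] [0.4695 0.425  0.02  ]
spice_jar 0.85 [207.8 307.7] [0.7158 0.2831 0.    ]
salt_shaker 0.76 [366.8 228.9] [ 0.6039 -0.3107  0.    ]
1.1 [ 1.79753587e-05  9.81641830e-01  1.90733627e-01 -8.22942191e-06] 0.019
```

View pics/top0.png

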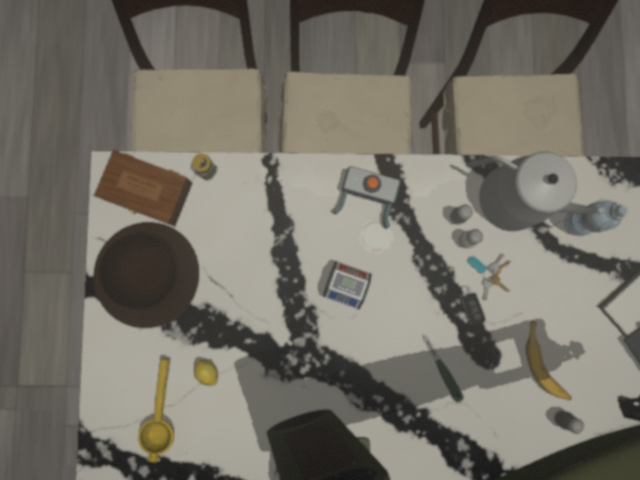

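View pics/side0.png

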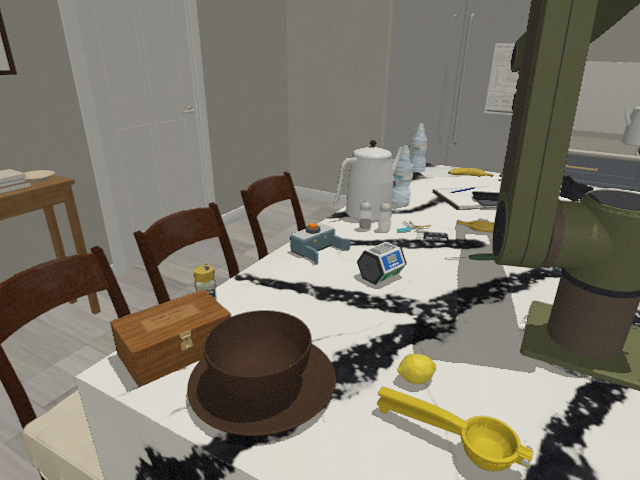

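The top and side views agree: the timer (top px 348,285) is grey-up at about (0.443,-0.05). The dock (px 370,190) is at about (0.605,-0.08), yawed about -0.2. Next I'll look from near with the wrist camera.

```bash
cat >> h.py <<'E'
def q(psi): return [0,float(np.cos(psi/2)),float(np.sin(psi/2)),0]
E
python3 - <<'E'
from h import *
hand.gripper_to(0.0)
ctrl.goto([0.42,-0.05,0.36],q(-0.2))
p=imaging.camera("wrist"); cv2.imwrite("pics/w0.png",p["pixels"])
print("cam",ray(p,(320,240))[0].round(3))
for t,z in (("tea_timer",.038),("timer_end",.038),("dock",0),("dock_stop",.038),("start_key_top",.073)):
    for r in models.spot_point(p,t)[:1]: print(t,round(r["p"],2),np.round(r["centre"],1),at_z(p,r["centre"],z).round(4))
np.save("w0.npy",p,allow_pickle=True)
print(ctrl.read_clock(),ctrl.read_joint_pos())
E
```

```text
cam [ 0.498 -0.066  0.484]
tea_timer 0.79 [311.3 172.9] [ 0.4502 -0.0499  0.038 ]
4.2833 [-2.46231745e-01 -4.44774997e-01  1.97127638e+00 -3.05006576e-05
  1.61539431e+00  1.52520303e+00]
```

View pics/w0.png

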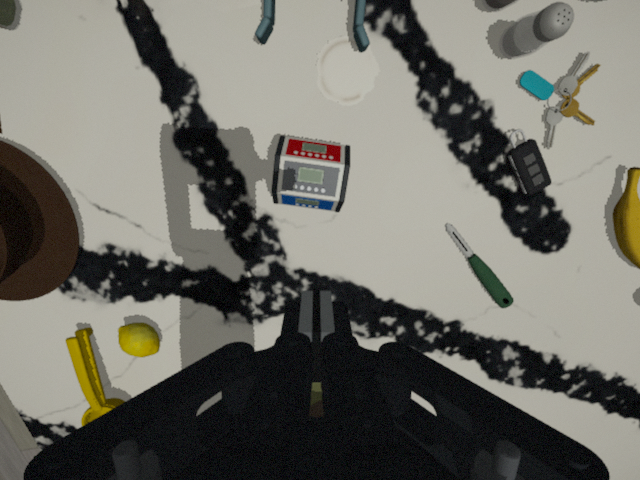

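The timer is at wrist px (311,172), turned slightly more than the tool. The dock's cheeks are only partly in view at the top edge, so I'll move forward for the dock and fit the outlines.

```bash
cat >> h.py <<'E'
from scipy.optimize import minimize
def hexpts(x,y,a,roll=0):
    P=[]
    for k in range(6):
        b=np.pi/6*0+k*np.pi/3
        for s in(-.045,.045): P.append((.044*np.cos(b),s,.0381+.044*np.sin(b)))
    P=np.array(P); c,s=np.cos(a),np.sin(a)
    return np.c_[x+c*P[:,0]-s*P[:,1], y+s*P[:,0]+c*P[:,1], P[:,2]]
def fit_timer(ps,x0):
    ms=[]
    for p in ps:
        r=models.trace(p,"tea_timer")
        if r and r[0]["p"]>.4: ms.append((p,r[0]["mask"].astype(np.uint8))); print("mask",round(r[0]["p"],2),np.round(r[0]["rect"]))
    def cost(v):
        c=0
        for p,m in ms:
            uv=cv2.convexHull(proj(p,hexpts(*v)).astype(np.float32))
            im=np.zeros(m.shape,np.uint8); cv2.fillConvexPoly(im,np.round(uv*16).astype(np.int32),255,cv2.LINE_AA,4)
            f=im/255.; c+=np.abs(f-m).sum()/m.sum()
        return c/len(ms)
    best=min((minimize(cost,[x0[0],x0[1],x0[2]+d],method="Nelder-Mead",options=dict(initial_simplex=np.array([[x0[0],x0[1],x0[2]+d]]*4)+np.vstack([np.zeros(3),np.diag([.008,.008,.08])]),xatol=1e-4,fatol=1e-4)) for d in(-.1,0,.1)),key=lambda r:r.fun)
    return best.x,best.fun
E
python3 - <<'E'
from h import *
p0=imaging.camera("wrist")
print(fit_timer([p0],[.445,-.05,-.25]))
t=imaging.camera("top"); print(fit_timer([t],[.445,-.05,-.25]))
s=imaging.camera("side"); print(fit_timer([s],[.445,-.05,-.25]))
ctrl.goto([0.52,-0.06,0.33],q(-0.2))
p=imaging.camera("wrist"); cv2.imwrite("pics/w1.png",p["pixels"])
for t,z in (("tea_timer",.038),("timer_end",.038),("dock",0),("dock_stop",.038),("start_key_top",.073)):
    for r in models.spot_point(p,t)[:1]: print(t,round(r["p"],2),np.round(r["centre"],1),at_z(p,r["centre"],z).round(4))
import pickle; pickle.dump(dict(p),open("w1.pkl","wb"))
print(ctrl.read_clock())
E
```

```text
mask 0.6 [270. 135. 351. 209.]
(array([ 0.44877619, -0.04742009, -0.34272491]), np.float64(0.05211131076224702))
mask 0.73 [325. 261. 345. 297.]
(array([ 0.44756339, -0.02863541, -0.78065942]), np.float64(5.382511923688394))
mask 0.71 [357. 242. 405. 285.]
(array([ 0.44749901, -0.05099029, -0.21059094]), np.float64(0.10181091544898213))
tea_timer 0.76 [319.8 254.8] [ 0.4468 -0.0498  0.038 ]
dock_stop 0.87 [324.8  80.2] [ 0.6502 -0.0959  0.038 ]
start_key_top 0.9 [328.9  38.5] [ 0.6819 -0.1053  0.073 ]
5.3833
```

View pics/w1.png

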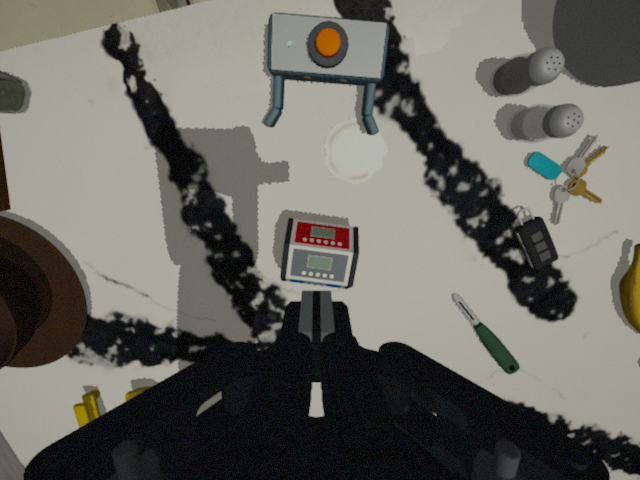

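The dock shows whole: housing top corners are near (272,13), (388,23), (270,72) and (386,82), cheek ends at (270,124) and (373,131), key at (328,42). I'll turn these into a dock pose by subpixel fitting.

```bash
python3 - <<'E'
from h import *
import pickle; p=pickle.load(open("w1.pkl","rb"))
im=p["pixels"][:300,230:430]; im=np.ascontiguousarray(im)
c=[at_z(p,u,.052)[:2] for u in((272,13),(388,23),(270,72),(386,82))]
print(np.round(c,4), "w",np.linalg.norm(c[0]-c[1]),np.linalg.norm(c[2]-c[3]),"d",np.linalg.norm(c[0]-c[2]))
for a,b in((0,1),(2,3)): d=c[a]-c[b]; print("yaw",np.arctan2(-d[0],d[1]))
k=at_z(p,(328,42),.073)[:2]; print("key",k)
for u in((270,124),(373,131)): print("cheek",at_z(p,u,.034))
cv2.imwrite("pics/w1c.png",cv2.resize(im,None,fx=2.6,fy=2.6,interpolation=cv2.INTER_CUBIC)[:590*1,:][:600])
E
```

```text
[[ 0.7207 -0.054 ]
 [ 0.6883 -0.1694]
 [ 0.668  -0.0389]
 [ 0.6336 -0.1599]] w 0.119831121617122 0.1257856049799619 d 0.05477755644132815
yaw -0.27358009310363174
yaw -0.27719559194091997
key [ 0.67911297 -0.10382159]
cheek [ 0.61755957 -0.02406379  0.034     ]
cheek [ 0.58587103 -0.1415526   0.034     ]
```

```bash
python3 - <<'E'
import cv2
im=cv2.imread("pics/w1.png")
a=cv2.resize(im[0:145,240:440],None,fx=4,fy=4,interpolation=cv2.INTER_CUBIC)
cv2.imwrite("pics/dock_c.png",a)
b=cv2.resize(im[205:295,260:380],None,fx=6,fy=6,interpolation=cv2.INTER_CUBIC)
cv2.imwrite("pics/tim_c.png",b)
E
```

```text
(no output)
```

View pics/dock_c.png

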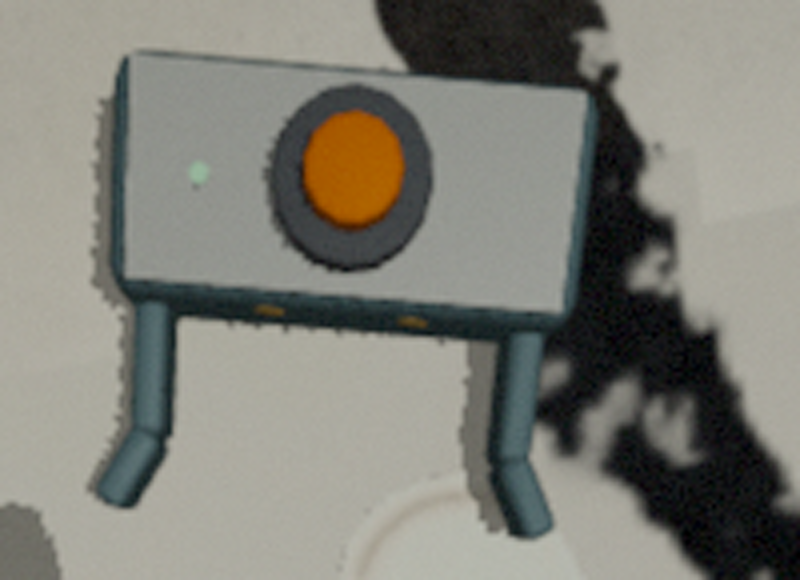

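View pics/tim_c.png

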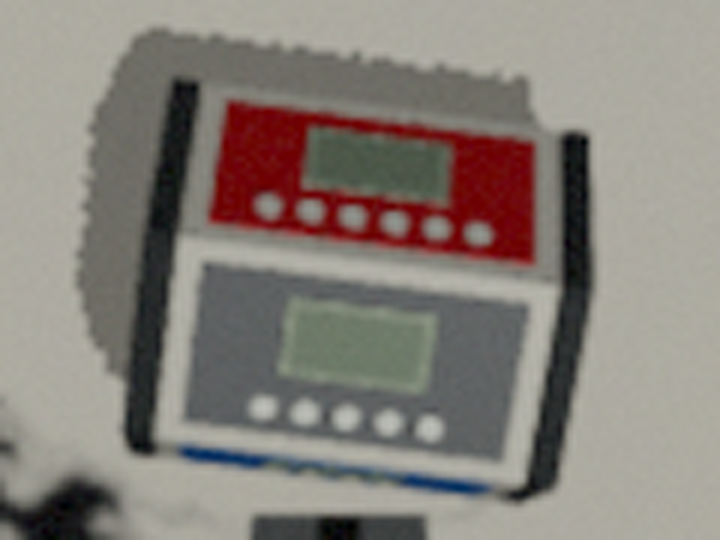

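Dock origin ≈ (0.608, -0.084), yaw ≈ -0.274. The key, the stop and the cheek ends all agree. In the timer crop, the grey/red top edge runs from px (290.8,244.3) to (353.3,252.5), and I'll use it to refine the timer's yaw.

```bash
python3 - <<'E'
from h import *
import pickle; p=pickle.load(open("w1.pkl","rb"))
f=lambda u,v:(260+u/6,205+v/6)
a,b=[at_z(p,f(*u),.0762)[:2] for u in((160,233),(590,287))]; d=a-b
print(a,b,"len",np.linalg.norm(d),"yaw",np.arctan2(-d[0],d[1]))
g=[at_z(p,f(*u),.0762)[:2] for u in((205,262),(528,303),(185,422),(505,462))]
m=np.mean(g,0);print("grey panel mid",m); 
for i,j in((0,1),(2,3)): d=g[i]-g[j]; print("yaw",np.arctan2(-d[0],d[1]),np.linalg.norm(d))
w=fit_timer([imaging.camera("wrist")],[.447,-.05,-.32]); print(w)
D=np.array([.608,-.084]); c,s=np.cos(-.274),np.sin(-.274)
for t in (m,w[0][:2]): e=t-D; print("in dock frame",c*e[0]+s*e[1],-s*e[0]+c*e[1])
E
```

```text
[ 0.48200917 -0.01654359] [ 0.45412639 -0.09763982] len 0.08575574433680265 yaw -0.3311617875361569
grey panel mid [ 0.44729549 -0.04897828]
yaw -0.3330719898966597 0.06465961601269936
yaw -0.3345774209463318 0.06576335855653036
mask 0.7 [281. 216. 358. 288.]
(array([ 0.44833553, -0.04745465, -0.33089138]), np.float64(0.06618887235320227))
in dock frame -0.16418596524367707 -0.009768854677120464
in dock frame -0.1635969869920329 -0.008020634639303886
```

Timer at (0.4478,-0.0485), yaw -0.332. First tip now.

```bash
cat >> h.py <<'E'
def loc(o,a,lx,ly=0):
    c,s=np.cos(a),np.sin(a); return [o[0]+c*lx-s*ly, o[1]+s*lx+c*ly]
def tip(x,y,a,upto=38):
    o=(x,y); H=.011; T=.019
    P=lambda lx,z:[*map(float,loc(o,a,lx-H)),float(z+T)]
    ctrl.goto(P(-.045,.11),q(a))
    ctrl.servo_line(P(-.045,.068),rate=.12)
    ctrl.servo_line(P(-.0267,.068),rate=.08)
    print("F",np.round(ctrl.read_ft_force(),1))
    r=np.array([-.0267-.022,.068])
    for th in np.radians(np.linspace(0,upto,6)[1:]):
        c,s=np.cos(th),np.sin(th)
        ctrl.servo_line(P(.022+c*r[0]+s*r[1], -s*r[0]+c*r[1]),rate=.06)
        print(round(np.degrees(th)),"F",np.round(ctrl.read_ft_force(),1))
    n=ctrl.read_position(); ctrl.servo_line([*loc(n[:2],a,-.03),.14],rate=.15)
E
python3 - <<'E'
from h import *
a=-.332
tip(.4478,-.0485,a)
ctrl.goto([*loc((.4478,-.0485),a,-.03),.34],q(a))
p=imaging.camera("wrist"); cv2.imwrite("pics/t1.png",p["pixels"])
e=loc((.4478,-.0485),a,.044); print("expect",e); print(fit_timer([p],[*e,a]))
for r in models.spot_point(p,"green_face")[:2]: print(r)
print(ctrl.read_clock())
E
```

```text
F [-0.1 -0.7 -0.9]
8 F [-1.7  0.3  3. ]
15 F [-2.3  1.5  5.7]
23 F [-1.7 -0.3  6.8]
30 F [-0.6  0.1  7.4]
38 F [ 0.8 -0.1  8.3]
expect [np.float64(0.4893972640960623), np.float64(-0.06284111640432657)]
mask 0.71 [274.  95. 358. 176.]
(array([ 0.48982952, -0.06220976, -0.33847422]), np.float64(0.042531643964183345))
10.4
```

View pics/t1.png

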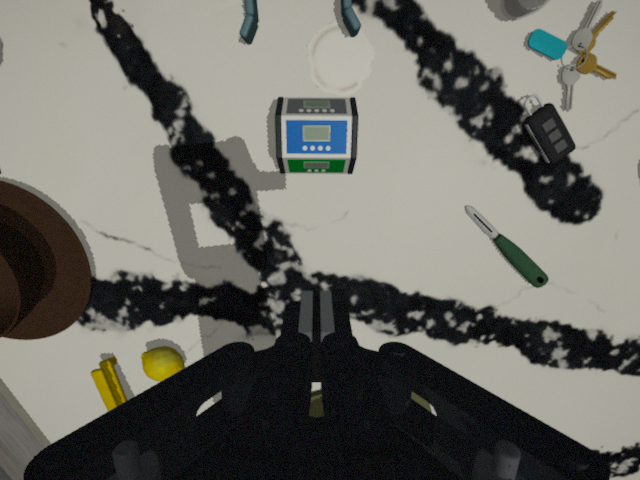

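The first tip worked: blue is on top at px (316,135), with green next on the near side. The measured pose matches the prediction, so I'll do the second tip.

```bash
python3 - <<'E'
from h import *
o=(.4896,-.0625); a=-.336
tip(*o,a)
e=loc(o,a,.044)
ctrl.goto([*loc(e,a,-.06),.34],q(a))
p=imaging.camera("wrist"); cv2.imwrite("pics/t2.png",p["pixels"])
v,f=fit_timer([p],[*e,a]); print("expect",e,v,f)
for t,z in(("green_face",.0762),("timer_end",.038),("dock_stop",.038),("start_key_top",.073)):
    for r in models.spot_point(p,t)[:1]: print(t,r["p"],at_z(p,r["centre"],z))
D=np.array([.608,-.084]); c,s=np.cos(-.274),np.sin(-.274); d=v[:2]-D; print("in dock",c*d[0]+s*d[1],-s*d[0]+c*d[1],v[2]+.274)
print(ctrl.read_clock())
E
```

```text
F [-1.5 -0.6 -0. ]
8 F [-1.   0.3  2.5]
15 F [-1.5  0.8  6.2]
23 F [-2.  -0.3  7.5]
30 F [-1.4  0.6  7.6]
38 F [0.3 0.1 8.3]
mask 0.65 [278. 107. 359. 184.]
expect [np.float64(0.5311395670057477), np.float64(-0.07700739028822876)] [ 0.53087178 -0.07665485 -0.34970491] 0.05165349228546587
in dock -0.07623853417838218 -0.013798546681920237 -0.07570490983525358
15.3833
```

View pics/t2.png

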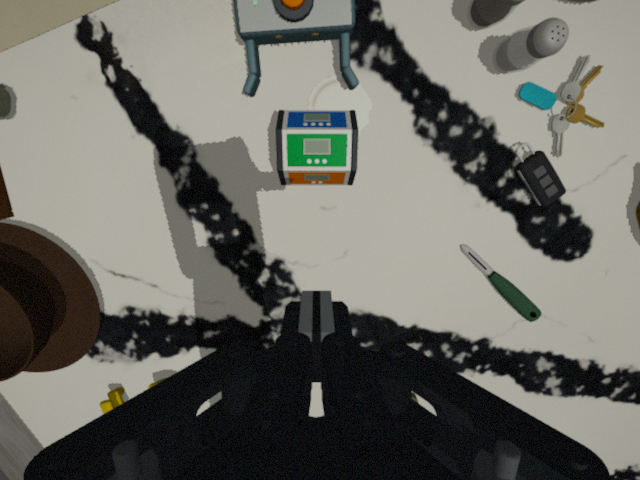

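Green is on top at px (316,150), and the timer sits 76 mm short of docked, 14 mm off-axis and -0.076 rad off square. I'll nudge its -y end sideways to centre it, then check.

```bash
cat >> h.py <<'E'
D=(.608,-.084); A=-.274
def DP(x,y,z): return [*map(float,loc(D,A,x,y)),float(z)]
def indock(v): c,s=np.cos(A),np.sin(A); d=np.array(v[:2])-D; return np.round([c*d[0]+s*d[1],-s*d[0]+c*d[1],v[2]-A],4)
E
python3 - <<'E'
from h import *
Q=q(A+np.pi/2)
ctrl.goto(DP(-.074,-.100,.14),Q)
ctrl.servo_line(DP(-.074,-.092,.041),rate=.15)
ctrl.servo_line(DP(-.074,-.0565,.041),rate=.06)
print("F",ctrl.read_ft_force().round(1) if hasattr(ctrl.read_ft_force(),'round') else ctrl.read_ft_force())
ctrl.servo_line(DP(-.074,-.085,.041),rate=.2)
ctrl.servo_line(DP(-.074,-.095,.14),rate=.2)
ctrl.goto(DP(-.14,0,.34),q(A))
p=imaging.camera("wrist"); cv2.imwrite("pics/l1.png",p["pixels"])
v,f=fit_timer([p],[*DP(-.076,0,0)[:2],A]); print(v,f,indock(v))
print(ctrl.read_clock())
E
```

```text
F [ 1.3 -0.1  0.2]
mask 0.88 [272. 106. 355. 183.]
[ 0.53350009 -0.05831879 -0.28595701] 0.06780697137767701 [-0.0787  0.0046 -0.012 ]
21.1083
```

View pics/l1.png

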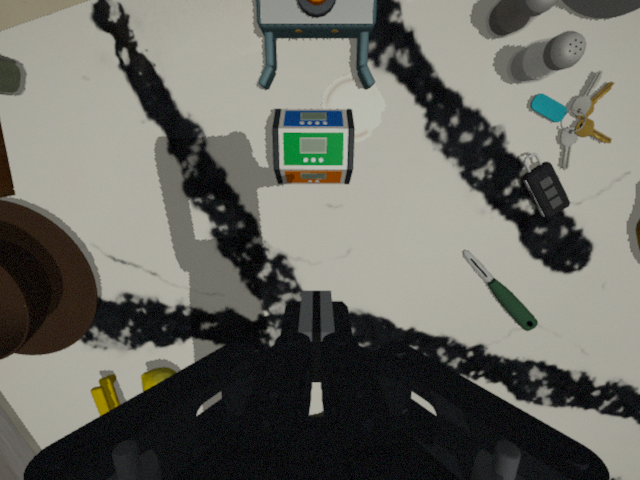

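The timer is now square (-0.012 rad) and 4.6 mm left of the axis, which is well within the flare. Next I'll push it home with two separated fingertips, watching the force.

```bash
python3 - <<'E'
from h import *
hand.gripper_to(0.045)
ctrl.goto(DP(-.165,.003,.12),q(A))
ctrl.servo_line(DP(-.165,.003,.038),rate=.2)
ctrl.servo_line(DP(-.110,.003,.038),rate=.08)
u=np.array([np.cos(A),np.sin(A),0])
ctrl.servo_line(DP(-.075,.001,.038),rate=.06); print("F",np.round(-np.dot(ctrl.read_ft_force(),u),1))
for x in np.arange(-.063,-.044,.002):
    ctrl.servo_line(DP(x,0,.038),rate=.04)
    F=-float(np.dot(ctrl.read_ft_force(),u)); print(round(x,3),round(F,1),indock([*ctrl.read_position()[:2],A])[:2],round(ctrl.read_clock(),1))
    if F>14: break
s=imaging.camera("side"); 
ctrl.servo_line(DP(-.10,0,.038),rate=.2); ctrl.servo_line(DP(-.13,0,.16),rate=.25)
ctrl.goto(DP(-.06,0,.34),q(A))
p=imaging.camera("wrist"); cv2.imwrite("pics/p1.png",p["pixels"])
v,f=fit_timer([p],[*DP(0,0,0)[:2],A]); print(v,f,indock(v))
for r in models.spot_point(p,"start_key_top")[:1]: print("key",r["p"],at_z(p,r["centre"],.073),indock([*at_z(p,r["centre"],.073)[:2],A]))
print(ctrl.read_clock())
E
```

```text
F -1.1
-0.063 0.6 [-0.0626 -0.    ] 25.1
-0.061 0.3 [-0.061 -0.   ] 25.3
-0.059 0.6 [-0.059 -0.   ] 25.6
-0.057 0.8 [-0.0568  0.    ] 25.8
-0.055 0.5 [-0.0548 -0.    ] 26.1
-0.053 2.4 [-0.0532  0.    ] 26.3
-0.051 8.7 [-0.0529 -0.    ] 26.6
-0.049 15.5 [-0.0527  0.    ] 26.8
mask 0.7 [277. 107. 359. 184.]
[ 0.60997126 -0.08300274 -0.28169332] 0.03890969782832301 [ 0.0016  0.0015 -0.0077]
key 0.56 [ 0.68348011 -0.1059558   0.073     ] [ 0.0786 -0.0007  0.    ]
28.875
```

View pics/p1.png

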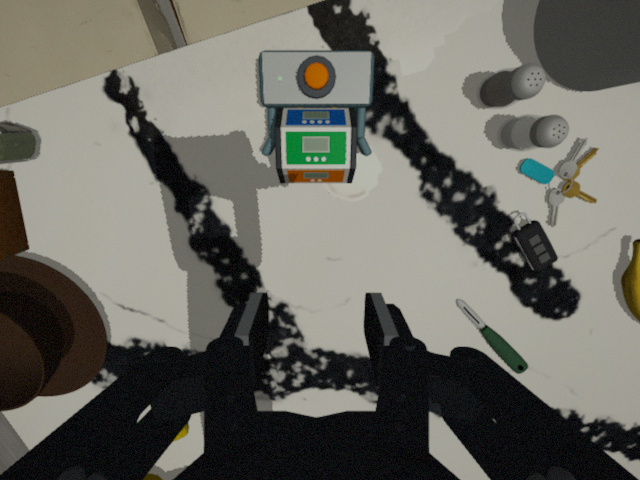

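It is docked: there was a hard stop at the expected depth, and the picture shows green up at px (316,148) between the cheeks. Now I'll press the key (px 316,75).

```bash
python3 - <<'E'
from h import *
hand.gripper_to(0.0)
X=.0765
ctrl.goto(DP(X,0,.15),q(A))
ctrl.servo_line(DP(X,0,.097),rate=.15)
f0=ctrl.read_ft_force()[2]
for z in np.arange(.094,.078,-.0015):
    ctrl.servo_line(DP(X,0,z),rate=.04)
    F=ctrl.read_ft_force()[2]-f0; print(round(z,4),round(F,1),round(ctrl.read_position()[2],4))
    if F>14: break
ctrl.sleep(.3)
ctrl.servo_line(DP(X,0,.15),rate=.12)
ctrl.goto(DP(-.08,0,.34),q(A))
p=imaging.camera("wrist"); cv2.imwrite("pics/k1.png",p["pixels"])
v,f=fit_timer([p],[*DP(0,0,0)[:2],A]); print(v,f,indock(v))
print(ctrl.read_clock())
E
```

```text
0.094 -1.3 0.0952
0.0925 -0.9 0.0926
0.091 0.5 0.0913
0.0895 1.4 0.0898
0.088 2.5 0.0883
0.0865 4.0 0.087
0.085 8.9 0.0869
0.0835 15.9 0.0869
mask 0.8 [275.  87. 361. 166.]
[ 0.61017005 -0.08284007 -0.2715504 ] 0.04211350195514898 [0.0018 0.0017 0.0024]
34.8833
```

View pics/k1.png

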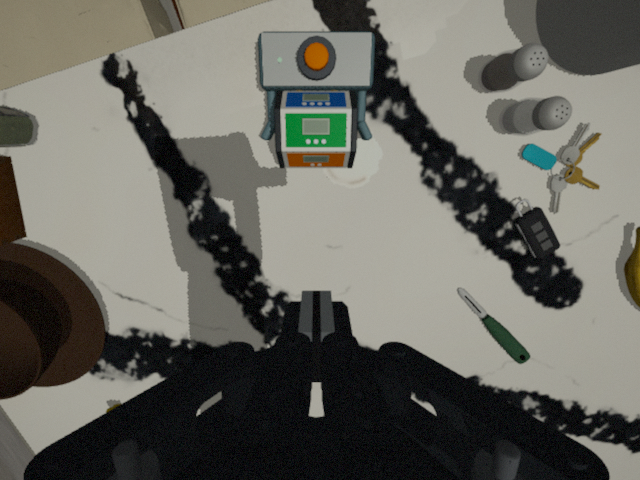

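The key's spring rose from about 1 N to 4 N over 5 mm and then met a hard stop, so it was fully pressed, and it is now released. The timer is still home, green up (px 316,128), so I'll hand the job in.

```bash
python3 -c "
from station import job; print(job.close_job())"
```

```text
the job is handed in; nothing more can be done
None
```

The timer was tipped twice to green face up and pushed fully home in the dock, then the start key was pressed to its stop and released; I handed the job in at about 35 s, and the arm did not go near the cup and saucer, spice jar or shakers.

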